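# Clamp a laptop hinge cover and dot-punch its drilling mark

## Robot

A 7-joint arm with a two-finger parallel gripper is mounted at the origin on the work surface. World frame = base frame: x ahead of the robot, y to its left, z up, the work surface at z = 0. Lengths are in mm, angles in rad, forces in N, time in s.
With the tool pointing down it reaches from about 400 to 850 mm from the base axis. Payload 10.4 kg.
Tool frame: the origin (TCP) lies on the centre line of the jaws, within the pads' length; the fingertips stand 25 mm ahead of it and the grasp point (between the pads) lies 6 mm ahead of it (manip.finger_overhang is the distance from the TCP to the fingertips, in mm); z points along the fingers, y is the line along which they close (so a half turn about z gives the same grasp; the last joint's range is limited). The gripper opens to 85 mm and grips with 20 to 120 N. Pads are 22 mm wide; open, the fingers measure 114 mm over their backs; the gripper's body (76 mm by 85 mm) begins 54 mm behind the grasp point. The pads swing forward as they close: fully open they stand 13 mm farther back than shut.
Start: joints at [1.218, 0.332, -0.065, 1.46, 0.022, 1.35, -0.088], TCP at [202.429, -591.33, 256.338] pointing down, gripper open.
Joint ranges: [-2.6, 2.6], [-0.5, 2.12], [-1.47, 1.34], [0.16, 2.42], [-1.27, 4.41], [0.06, 2.06], [-2.6, 2.6]. Speed limits (rad/s): [2.22, 2.22, 2.79, 2.79, 3.14, 3.14, 3.14].

## Interface

Orientations are given as a 3x3 rotation matrix whose columns are the frame's x, y, z axes.
In Python, from rig import status, imaging, manip gives the robot as it stands. The module is installed in compiled form; this text tells all that it offers.
- The arm moves only by the shell command python3 -m pendant 'ROWS' [OPENING] [FORCE]. ROWS is JSON, a list of rows, each an object with "travel": the shift along the tool's x, y, z in cm, a list of three; "rotation": the turn, a rotation vector about the tool's x, y, z in degrees, a list of three. A call has 1 to 8 rows; each row shifts and turns the commanded pose from where the row before left it, along the tool's axes as they then stand; what a row does not reach is not made up. A row lasts 1/10 s, in which the tool goes at most 50 mm and 8.59 degrees, less where a joint would pass 70% of its speed; a pose out of reach is approached as far as the arm can. A call with a gripper value outside its range is refused whole. OPENING is the finger opening in cm, from 0 to 8.54, set as the call begins (- or left out, the last holds). The fingers move at their own pace and stop on an object; FORCE is the grip in N (left out, the last holds). Time passes only in rows, so rows that do not move let the fingers close. It gives the time, the measured TCP pose, the force, the opening and the grip force at its end, in the units of the state.
- status.get_state(): the state, without advancing time (a new reading comes with each control period).
- imaging.camera(name): name is "scene" or "top" or "wrist"; returns the picture (480x640x3 uint8, red, green, blue); there is no depth.
- imaging.camera_params(name): a dict with "fov_y" (degrees; the focal length in pixels is half the picture's height over the tangent of half this angle, whatever the lens; pixels are square), "cx", "cy" (the principal point, pixels), "distortion" ([k1, k2, p1, p2, k3] as OpenCV has them; the pictures are not rectified), "R" (3x3) and "t" (3): a world point X has camera coordinates R X + t. Camera axes: x right, y down, z forward; pixel columns grow to the right and rows downward; lengths in mm; the calibration is good to about 2 mm. A picture is of the moment at which its call begins: read the wrist's pose just before it. camera_params takes no time and is no camera call; for the wrist camera it gives the pose at the moment of the call.
- manip.hand_in(): hands the job in; it is judged then, once.
The state is a dict: "clock": time; "joints": joint angles; "joint_vel": joint speeds; "effort": joint torques, N m; "tool_pos": TCP position; "ee_rot": TCP orientation; "force": force on the tool from outside, world axes, zero at the start; "wrist_torque": the same for the moment, N m; "opening": opening from 0.0 (shut) to 1.0 (fully open); "finger_force": force on a finger pad.
Only numpy, scipy, OpenCV 4.12 (cv2) and the standard library are available. Lean on these libraries where they do the work, as an engineer would, in place of code of your own. Each camera call takes 0.05 s, during which the arm holds its last target. There are 200 camera calls.

## Task

The aluminium hinge cover lying in the drilling fixture must be marked for drilling. Push the toggle clamp's handle over until it locks down and the pad holds the cover, then take the spring-nosed punch and press it squarely on the scribed cross with a steady push of about 11 N (never more than 20 N) for about a second, and lift it straight off without letting the nose slide or touch the cover elsewhere. Stand the punch back in its wooden holder, leave the clamp locked, and do not disturb the other things on the bench.

Things in the scene. Friction and masses are not known exactly. Their poses are not given: they have to be found in the camera images.
- fixture: Fixed black base plate, 120 (x) x 270 (y) x 12 mm; position and turn differ each time. Origin on the bench, 15 mm to the -y side of the base plate's middle. Its y axis runs along the fixture from the punching end (-y) to the clamp end (+y); z is up.
- nest (a point): Middle of the nest, fixture y = -20 mm. The hinge cover, a bare aluminium plate 64 x 150 x 5 mm, lies loose in it, long side along y, above the nest's low walls. It rests on a packing block of unknown thickness: its top lies 25 to 35 mm above the bench; this height is not reported and must be felt.
- clamp (a point): Pivot of the clamp arm, fixture y = 85 mm, 80 mm high, between two steel cheeks (y = 74 to 120 mm, 90 mm high). The arm, 20 mm wide, is up when open: highest point 146 mm above the bench, over y = 0 to 85 mm. It comes down level over the cover as the handle is pushed; locked, nothing of it is on the punching side of y = 15 mm or higher than 100 mm.
- mark (a point): The crossing of the two dark scribed lines (44 mm each) on the cover, fixture x = 0, y = -60 mm. Its horizontal position is true within 1.5 mm; its height, 30 mm above the bench, is only nominal: the metal lies up to 5 mm above or below it. Axes as the fixture's.
- handle (a joint): Clamp handle angle, rad. 0 = upright (open; a light spring holds it there), 1.42 to 1.48 = at its stop, nearly level towards the fixture's +y (locked). It swings from +z to +y about handle_pivot. Dead point 1.24: short of it the handle springs back up, past it it stays down by itself. Pushing 118 mm from the pivot takes at most about 15 N.
- handle_pivot (a point): Handle's hinge, 40 mm above the bench, fixture x = 0, y = 105 mm. Hinge axis along the fixture's x.
- handle_end (a point): Free end of the handle, a black round bar 16 mm in diameter; 145 mm from the pivot along the handle.
- pad: Rubber clamp pad, 18 mm disc on a sprung spindle (2.5 N/mm) at the end of the clamp arm; origin at the centre of its pressing face. Locked, it presses the cover at fixture y = 30 mm with 8 N or more.
- punch: Steel spring-nosed marking punch, 113 mm long, about 0.26 kg, upright in its holder. Origin on its axis at the underside of its collar; z along the axis to the head. Collar 34 mm in diameter from 0 to 6 mm; above it a round grip 22 mm in diameter to 50 mm, then a 26 mm head to 58 mm. Below: barrel 18 mm in diameter to -35 mm, then the nose to -55 mm.
- grip (a point): On the punch's axis, 22 mm above its origin: the middle of the round grip. Fingers closed just above the collar cannot slip down it while pressing.
- nose: The punch's sprung nose, 8 mm pin tapering to a 4 mm tip; origin at the tip, z along the punch's axis. It stands out 20 mm and slides into the barrel by up to 6 mm against about 4 N per mm from zero (2.8 mm at 11 N; bottoms out at 24 N).
- holder_top (a point): Centre of the rim of the punch's holder: a fixed round wooden tube, 48 mm in diameter, 70 mm high, hole 25 mm through. The punch hangs in it with the collar resting on the rim, 70 mm above the bench.
- bottle: Bystander: upright bottle, 44 mm in diameter, 110 mm high; origin at the middle of its underside.
- driver: Bystander: screwdriver 160 mm long, lying on the bench.
- battery: Bystander: flat laptop battery 90 x 200 x 8 mm, lying on the bench; origin at the middle of its underside.

How it is judged (in metres and radians):
On the way, in this order (a step that is already met when the one before it is completed fails the run):
1. the clamp handle is past its dead point and the pad presses on the cover (value of joint handle above 1.32 rad and contact force between pad and anything else above 5 N), for 0.2 s.
2. the punch's nose presses the scribed cross with 8 to 15 N, within 3 mm of the crossing and within 4 degrees of upright, for 0.6 s (contact force between nose and anything else between 8 and 15 N and horizontal distance between nose and mark below 0.003 m and angle between punch's own z axis and vertical below 0.07 rad and value of joint handle above 1.32 rad), for 0.6 s.
3. the punch is lifted clear, its tip more than 20 mm above the nominal mark (z of nose in the frame of mark above 0.02 m and contact force between nose and anything else below 0.5 N), for 0.1 s.
At the end, for the whole second after the job is handed in: The punch is back in its holder, at rest, upright within 4.5 degrees, with its collar on the rim (within 8 mm); the handle is locked (above 1.32 rad) with the pad pressing on the cover with more than 5 N (all of step 1 and distance between punch and holder_top below 0.008 m and angle between punch's own z axis and vertical below 0.08 rad and linear speed of punch below 0.02 m/s); the robot touches nothing.
It fails at once if the punch's nose is pressed with more than 20 N (contact force between nose and anything else above 20 N).
It fails at once if the nose touches or slides on the fixture or cover more than 4 mm from the crossing (contact force between nose and anything else above 1.5 N and horizontal distance between nose and mark between 0.004 and 0.09 m).
It fails at once if the punch is pressed more than 5 degrees out of upright (contact force between nose and anything else above 3 N and horizontal distance between nose and mark below 0.09 m and angle between punch's own z axis and vertical above 0.09 rad).
It fails at once if the cover is punched while the clamp is not locked (contact force between nose and anything else above 3 N and horizontal distance between nose and mark below 0.09 m and value of joint handle below 1.32 rad).
It fails at once if a bystander is moved more than 20 mm or the bottle tipped (distance of any of bottle, driver, battery from where it was at the start of the episode above 0.02 m or angle between bottle's own z axis and vertical above 0.3 rad).
It also fails if it takes over 72 s, if anything falls off the work surface, if the arm or the gripper's body presses on something with over 40 N, if the wrist force passes 120 N, or if a joint passes its speed limit or range.

## Working session

There is one attempt and no reset: what is moved stays moved. The work goes in short steps, Python scripts to look and compute and a shell command to move; the robot and the scene stay as the last step left them, time stands still between calls to the robot, and variables do not carry over. Pictures are saved under pics/ and viewed, at most 10 in all, crops included, and the job is handed in when it is done.

```bash
mkdir -p pics
cat > h.py <<'E'
import numpy as np, cv2
from rig import status, imaging, manip
def snap(n,f):
    p=imaging.camera_params(n); im=imaging.camera(n); cv2.imwrite(f'pics/{f}.png',im[:,:,::-1]); np.save(f'pics/{f}.npy',p,allow_pickle=True); return im,p
def load(f): return np.load(f'pics/{f}.npy',allow_pickle=True).item()
def K(p):
    f=240/np.tan(np.radians(p['fov_y'])/2); return np.array([[f,0,p['cx']],[0,f,p['cy']],[0,0,1.]])
def ray(p,uv):
    n=cv2.undistortPoints(np.array([[uv]],float),K(p),np.array(p['distortion'],float))[0,0]
    R=np.array(p['R']);t=np.array(p['t']); return -R.T@t, R.T@np.array([n[0],n[1],1])
def atz(p,uv,z):
    o,d=ray(p,uv); return o+d*(z-o[2])/d[2]
def proj(p,X):
    return cv2.projectPoints(np.array(X,float).reshape(-1,3),cv2.Rodrigues(np.array(p['R'],float))[0],np.array(p['t'],float),K(p),np.array(p['distortion'],float))[0].reshape(-1,2)
E
python3 -c "
from h import *
np.set_printoptions(precision=3,suppress=True)
for n in ['scene','top']:
    im,p=snap(n,n); print(n,p, -np.array(p['R']).T@np.array(p['t']))
s=status.get_state(); print(s)
"
```

```text
scene {'fov_y': 56.31179780135854, 'cx': 320.786072386186, 'cy': 235.01157764862756, 'distortion': array([0.002, 0.   , 0.   , 0.   , 0.   ]), 'R': array([[ 0.88 ,  0.475, -0.01 ],
       [ 0.274, -0.525, -0.806],
       [-0.388,  0.707, -0.592]]), 't': array([-584.22 ,  -51.485, 1301.406])} [1033.504 -669.068  722.383]
top {'fov_y': 42.85635083419451, 'cx': 328.7298701983097, 'cy': 251.49740970345036, 'distortion': array([-0.131,  0.   ,  0.   ,  0.   ,  0.   ]), 'R': array([[ 0.023, -1.   ,  0.008],
       [-0.997, -0.023, -0.079],
       [ 0.079, -0.006, -0.997]]), 't': array([  27.195,  635.693, 1436.985])} [ 519.214   51.214 1482.419]
{'clock': 0.1, 'joints': array([ 1.218,  0.333, -0.065,  1.461,  0.022,  1.35 , -0.089]), 'joint_vel': array([ 0.   , -0.001, -0.001, -0.003,  0.   , -0.001, -0.001]), 'effort': array([  0.002, -62.675,   0.049, -39.243,   0.016,   0.007,   0.   ]), 'tool_pos': array([ 202.307, -591.032,  255.619]), 'ee_rot': array([[ 0.946,  0.324, -0.   ],
       [ 0.324, -0.946,  0.001],
       [-0.   , -0.001, -1.   ]]), 'force': array([-0.235, -0.347,  0.36 ]), 'wrist_torque': array([-0.027, -0.007, -0.059]), 'finger_force': 0.0, 'opening': 1.0055288043281674}
```

View pics/top.png

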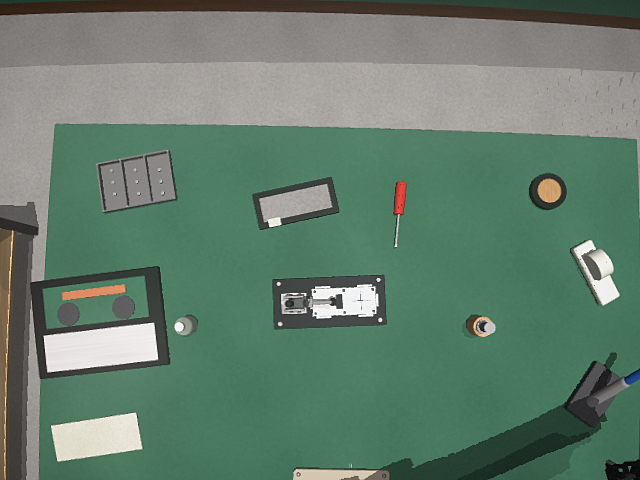

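View pics/scene.png

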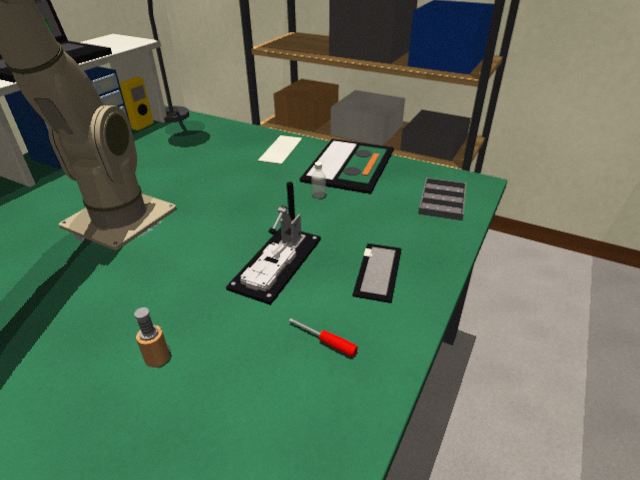

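The top picture shows the fixture at about (330,301) with the clamp end on the left, the punch at (484,326), the bottle at (185,325), the driver at (400,215) and the battery at (296,203). The scene picture shows the open handle upright at (290,195). I'll enlarge the fixture and punch next.

```bash
python3 -c "
from h import *
im=cv2.imread('pics/top.png')
a=cv2.resize(im[265:340,265:395],None,fx=6,fy=6,interpolation=cv2.INTER_CUBIC)[:,:780]
b=cv2.resize(im[300:350,455:515],None,fx=6,fy=6,interpolation=cv2.INTER_CUBIC)
c=np.zeros((600,800,3),np.uint8); c[:450,:780]=a[:450]; 
cv2.imwrite('pics/c1.png',c[:450])
p=load('top')
for n,uv,z in [('corners',(273,279),12),('',(384,275),12),('',(386,325),12),('',(276,329),12),('holder',(482,326),70),('head',(487,326),128),('mark',(361,300),30)]: print(n,atz(p,uv,z).round(1))
"
```

```text
corners [566.4 174.3  12. ]
 [582.3 -92.6  12. ]
 [462.4 -99.5  12. ]
 [446.9 163.8  12. ]
holder [ 466.1 -317.8   70. ]
head [ 468.4 -314.   128. ]
mark [520.9 -37.2  30. ]
```

View pics/c1.png

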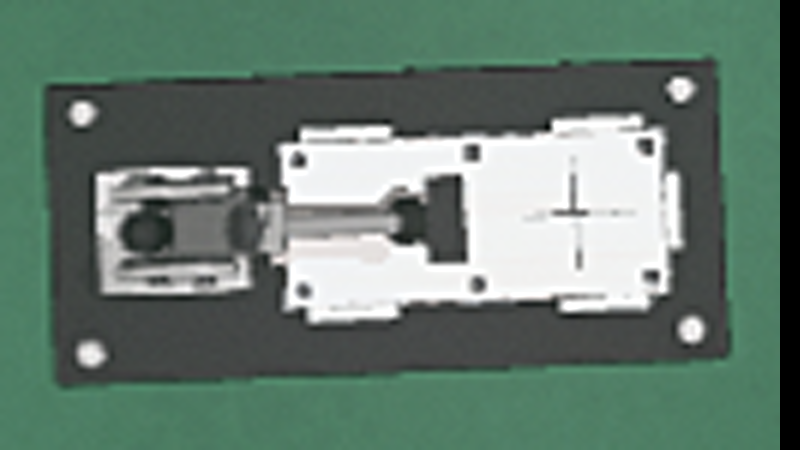

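The crop puts the base plate corners at (46,86), (716,60), (730,356) and (60,384), and the cross at (575,213). I'll fit the fixture frame from the corners and compare it with the cross.

```bash
cat >> h.py <<'E'
def delta(target,yaw=None):
    s=status.get_state(); R=np.array(s['ee_rot']); d=np.array(target)-s['tool_pos']
    print('t',round(s['clock'],2),'pos',s['tool_pos'].round(1),'yaw',np.degrees(np.arctan2(R[1,0],R[0,0])).round(2),'tilt',np.degrees(R[:2,2]).round(2),'F',s['force'].round(1),'open',round(s['opening'],3),'delta tool cm',(R.T@d/10).round(2))
E
python3 -c "
from h import *
p=load('top')
P=np.array([atz(p,((x+.5)/6-.5+265,(y+.5)/6-.5+265),12)[:2] for x,y in [(46,86),(716,60),(730,356),(60,384)]])
M=np.array([(60,135),(60,-135),(-60,-135),(-60,135)],float)
c=P.mean(0); A=P-c
th=np.arctan2((M[:,0]*A[:,1]-M[:,1]*A[:,0]).sum(),(M*A).sum())
ex=np.array([np.cos(th),np.sin(th)]); ey=np.array([-ex[1],ex[0]])
print('c',c,'yaw',np.degrees(th),'res',A-M@np.array([ex,ey]))
o=c-15*ey; print('origin',o,'mark pred',o-60*ey,'seen',atz(p,((575.5)/6-.5+265,213.5/6-.5+265),30), 'pivot',o+105*ey)
np.save('fix.npy',np.array([o,ex,ey]))
delta(np.append(o+70*ey,200))
print('bottle',atz(p,(181,326),110),'driver',atz(p,(400,190),10))
"
```

```text
c [515.6569333  37.7031776] yaw 3.6753710558326795 res [[-0.27775832 -0.15156514]
 [-0.92886348  0.76938604]
 [ 0.52092444  0.77032456]
 [ 0.68569736 -1.38814547]]
origin [516.61848343  22.73402861] mark pred [520.46468396 -37.14256733] seen [520.71069677 -35.82653201  30.        ] pivot [509.88763251 127.51807151]
t 0.1 pos [ 202.3 -591.   255.6] yaw 18.9 tilt [-0.03  0.07] F [-0.2 -0.3  0.4] open 1.006 delta tool cm [ 51.45 -54.64   5.63]
bottle [452.45254936 370.50860218 110.        ] driver [ 790.96079349 -128.94802694   10.        ]
```

```bash
python3 -m pendant '[{"travel":[0,0,0],"rotation":[0,0,7.9]},{"travel":[0,0,0],"rotation":[0,0,7.7]},{"travel":[0,0,0],"rotation":[0,0,0]}]' 0 30
```

```text
clock: 0.4
tool_pos: [202.4, -591.1, 255.9]
ee_rot: [[0.998, 0.055, -0.0], [0.055, -0.998, 0.001], [-0.0, -0.001, -1.0]]
force: [1.0, -0.1, 0.2]
opening: 0.517
finger_force: 0.0
```

The fit agrees with the seen cross within 1.5 mm, so I'm moving to the handle.

```bash
python3 -m pendant '[{"travel":[1.73,-3.33,0],"rotation":[0,0,0]},{"travel":[1.73,-3.33,0],"rotation":[0,0,0]},{"travel":[1.73,-3.33,0],"rotation":[0,0,0]},{"travel":[1.73,-3.33,0],"rotation":[0,0,0]},{"travel":[1.73,-3.33,0],"rotation":[0,0,0]},{"travel":[1.73,-3.33,0],"rotation":[0,0,0]},{"travel":[1.73,-3.33,0],"rotation":[0,0,0]},{"travel":[1.73,-3.33,0],"rotation":[0,0,0]}]'
python3 -m pendant '[{"travel":[1.73,-3.33,0],"rotation":[0,0,0]},{"travel":[1.73,-3.33,0],"rotation":[0,0,0]},{"travel":[1.73,-3.33,0],"rotation":[0,0,0]},{"travel":[1.73,-3.33,0],"rotation":[0,0,0]},{"travel":[1.73,-3.33,0],"rotation":[0,0,0]},{"travel":[1.73,-3.33,0],"rotation":[0,0,0]},{"travel":[1.73,-3.33,0],"rotation":[0,0,0]},{"travel":[0,0,0],"rotation":[0,0,0]}]'
python3 -c "
from h import *
o,ex,ey=np.load('fix.npy')
delta(np.append(o+70*ey,182))
p=snap('wrist','w1')[1]; print(proj(p,[np.append(o+105*ey,185),np.append(o-60*ey,30)]))"
```

```text
clock: 1.2
tool_pos: [325.6, -315.9, 256.3]
ee_rot: [[0.998, 0.062, -0.0], [0.062, -0.998, -0.0], [-0.0, 0.0, -1.0]]
force: [0.0, 0.3, 1.2]
opening: -0.0
finger_force: 0.0
clock: 2.0
tool_pos: [434.1, -73.0, 256.5]
ee_rot: [[0.998, 0.069, 0.001], [0.069, -0.998, 0.001], [0.001, -0.001, -1.0]]
force: [0.9, -0.5, 0.2]
opening: -0.003
finger_force: 0.0
t 2.0 pos [434.1 -73.  256.5] yaw 3.95 tilt [0.05 0.04] F [ 0.9 -0.5  0.2] open -0.003 delta tool cm [  8.91 -15.98   7.47]
[[-86.86508265  88.76057681]
 [277.22683415  96.89087913]]
```

```bash
python3 -m pendant '[{"travel":[1.78,-3.2,0],"rotation":[0,0,0]},{"travel":[1.78,-3.2,0],"rotation":[0,0,0]},{"travel":[1.78,-3.2,0],"rotation":[0,0,0]},{"travel":[1.78,-3.2,0],"rotation":[0,0,0]},{"travel":[1.78,-3.2,0],"rotation":[0,0,0.2]},{"travel":[0,0,0],"rotation":[0,0,0]},{"travel":[0,0,0],"rotation":[0,0,0]}]'
python3 -c "
from h import *
o,ex,ey=np.load('fix.npy')
delta(np.append(o+70*ey,182))
p=snap('wrist','w2')[1]; print(proj(p,[np.append(o+105*ey,185),np.append(o-60*ey,30)]))"
```

```text
clock: 2.75
tool_pos: [512.4, 86.5, 255.8]
ee_rot: [[0.998, 0.057, -0.001], [0.057, -0.998, -0.0], [-0.001, 0.0, -1.0]]
force: [0.5, -0.8, 0.4]
opening: -0.002
finger_force: 0.0
t 2.75 pos [512.4  86.5 255.8] yaw 3.24 tilt [-0.06 -0.01] F [ 0.5 -0.8  0.4] open -0.002 delta tool cm [ 0.02 -0.61  7.38]
[[230.74996724 264.55264415]
 [454.04190863 201.48228176]]
```

View pics/w2.png

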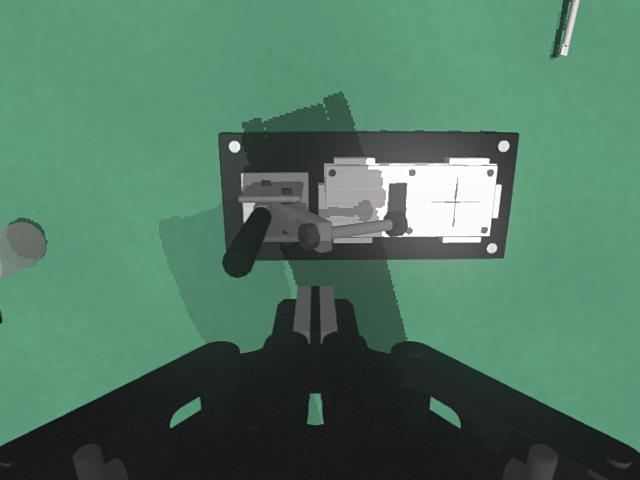

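The handle end is seen at (237,263) against (231,265) predicted, and the cross at (455,202) matches. I'll lower behind the handle and then push along its arc.

```bash
python3 -m pendant '[{"travel":[0,0,2.5],"rotation":[0,0,0]},{"travel":[0,0,2.5],"rotation":[0,0,0]},{"travel":[0,0,2.3],"rotation":[0,0,0]},{"travel":[0,-0.5,0.1],"rotation":[0,0,0]},{"travel":[0,-0.7,0],"rotation":[0,0,0]},{"travel":[0,-0.7,0],"rotation":[0,0,0]}]'
python3 -m pendant '[{"travel":[0,-1.1,0.1],"rotation":[0,0,0]},{"travel":[0,-1.1,0.1],"rotation":[0,0,0]},{"travel":[0,-1.1,0.1],"rotation":[0,0,0]},{"travel":[0,-1.1,0.3],"rotation":[0,0,0]},{"travel":[0,-1.1,0.4],"rotation":[0,0,0]},{"travel":[0,-1.1,0.6],"rotation":[0,0,0]}]'
python3 -c "
from h import *
o,ex,ey=np.load('fix.npy')
delta(np.append(o+148.8*ey,164))"
```

```text
clock: 3.4
tool_pos: [512.0, 106.4, 183.7]
ee_rot: [[0.999, 0.054, 0.002], [0.054, -0.999, -0.0], [0.002, 0.0, -1.0]]
force: [-0.8, -0.8, 1.1]
opening: -0.003
finger_force: 0.3
clock: 4.0
tool_pos: [507.9, 173.2, 166.1]
ee_rot: [[0.999, 0.054, 0.0], [0.054, -0.999, 0.0], [0.0, -0.0, -1.0]]
force: [1.1, 0.6, 0.9]
opening: 0.001
finger_force: 0.6
t 4.0 pos [507.9 173.2 166.1] yaw 3.11 tilt [0.02 0.01] F [1.1 0.6 0.9] open 0.001 delta tool cm [-0.09  0.19  0.21]
```

```bash
python3 -m pendant '[{"travel":[0,-0.8,0.7],"rotation":[0,0,0]},{"travel":[0,-0.8,0.7],"rotation":[0,0,0]},{"travel":[0,-0.8,0.8],"rotation":[0,0,0]},{"travel":[0,0,0],"rotation":[0,0,0]}]'
python3 -c "
from h import *
o,ex,ey=np.load('fix.npy')
delta(np.append(o+194.8*ey,114))
im,p=snap('scene','s2'); cv2.imwrite('pics/s2c.png',cv2.resize(im[150:310,200:360,::-1],None,fx=3.5,fy=3.5,interpolation=cv2.INTER_CUBIC))"
```

```text
clock: 4.4
tool_pos: [506.0, 196.8, 143.1]
ee_rot: [[0.998, 0.055, -0.001], [0.055, -0.998, 0.0], [-0.001, -0.0, -1.0]]
force: [0.9, -0.4, 2.3]
opening: -0.002
finger_force: 1.0
t 4.4 pos [506.  196.8 143.1] yaw 3.17 tilt [-0.07  0.  ] F [ 0.9 -0.4  2.3] open -0.002 delta tool cm [-0.07 -2.04  2.91]
```

View pics/s2c.png

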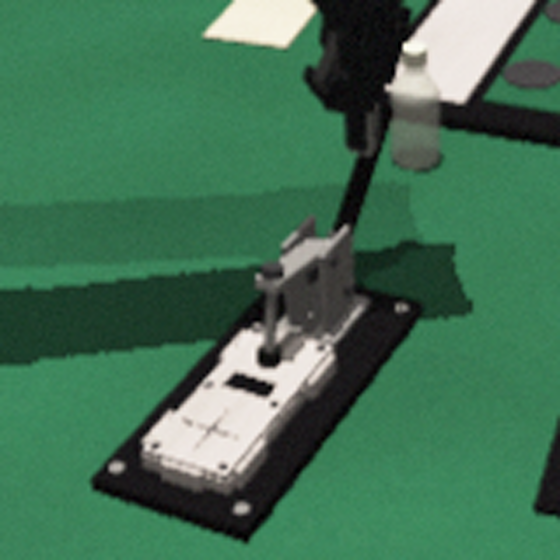

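The crop shows the handle swinging over under the fingertips (350,190), with the clamp arm coming down. I'll keep going along the arc.

```bash
python3 -m pendant '[{"travel":[0,-0.6,0.7],"rotation":[0,0,0]},{"travel":[0,-0.5,0.8],"rotation":[0,0,0]},{"travel":[0,-0.5,0.8],"rotation":[0,0,0]},{"travel":[0,-0.4,0.7],"rotation":[0,0,0]},{"travel":[0,0,0],"rotation":[0,0,0]}]'
python3 -m pendant '[{"travel":[0,-0.3,0.6],"rotation":[0,0,0]},{"travel":[0,-0.2,0.6],"rotation":[0,0,0]},{"travel":[0,-0.2,0.6],"rotation":[0,0,0]},{"travel":[0,-0.1,0.5],"rotation":[0,0,0]},{"travel":[0,0,0],"rotation":[0,0,0]}]'
python3 -c "
from h import *
o,ex,ey=np.load('fix.npy')
delta(np.append(o+203.7*ey,87))"
```

```text
clock: 4.95
tool_pos: [505.3, 216.6, 113.9]
ee_rot: [[0.999, 0.055, -0.0], [0.055, -0.999, 0.001], [-0.0, -0.001, -1.0]]
force: [-0.4, -0.5, 3.5]
opening: -0.003
finger_force: 1.5
clock: 5.45
tool_pos: [504.5, 223.7, 90.3]
ee_rot: [[0.999, 0.054, -0.001], [0.054, -0.999, -0.001], [-0.001, 0.0, -1.0]]
force: [-0.6, -0.2, -0.5]
opening: 0.002
finger_force: 0.0
t 5.45 pos [504.5 223.7  90.3] yaw 3.11 tilt [-0.08 -0.03] F [-0.6 -0.2 -0.5] open 0.002 delta tool cm [-0.08 -0.24  0.33]
```

Force dropped to zero, so the handle has gone over its dead point. I'll press gently to the stop.

```bash
python3 -m pendant '[{"travel":[0,-0.1,0.3],"rotation":[0,0,0]},{"travel":[0,0,0.2],"rotation":[0,0,0]},{"travel":[0,0,0],"rotation":[0,0,0]}]'
python3 -m pendant '[{"travel":[0,0,0.2],"rotation":[0,0,0]},{"travel":[0,0,0.1],"rotation":[0,0,0]},{"travel":[0,0,0],"rotation":[0,0,0]}]'
```

```text
clock: 5.75
tool_pos: [504.9, 224.8, 86.1]
ee_rot: [[0.999, 0.054, -0.0], [0.054, -0.999, -0.0], [-0.0, 0.0, -1.0]]
force: [0.1, -0.4, 0.0]
opening: -0.001
finger_force: 0.0
clock: 6.05
tool_pos: [505.2, 225.1, 83.4]
ee_rot: [[0.999, 0.054, 0.0], [0.054, -0.999, 0.0], [0.0, -0.0, -1.0]]
force: [0.5, -0.1, 1.0]
opening: -0.001
finger_force: 0.9
```

```bash
python3 -m pendant '[{"travel":[0,0,0.15],"rotation":[0,0,0]},{"travel":[0,0,0],"rotation":[0,0,0]}]'
python3 -m pendant '[{"travel":[0,0,-2],"rotation":[0,0,0]},{"travel":[0,0,-4],"rotation":[0,0,0]},{"travel":[0,0,-4],"rotation":[0,0,0]},{"travel":[0,0,-4],"rotation":[0,0,0]},{"travel":[0,0,-2],"rotation":[0,0,0]}]' 5
python3 -c "
from h import *
delta([466.5,-316,245])
im,p=snap('scene','s3'); a=cv2.resize(im[170:310,215:345,::-1],None,fx=4,fy=4,interpolation=cv2.INTER_CUBIC)
b=cv2.resize(im[290:380,110:200,::-1],None,fx=3,fy=3,interpolation=cv2.INTER_CUBIC); c=np.zeros((560,800,3),np.uint8); c[:,:520]=a; c[:270,525:795]=b
cv2.imwrite('pics/s3c.png',c)
print(proj(p,[[466.5,-316,z] for z in (0,70,128)]))"
```

```text
clock: 6.25
tool_pos: [505.1, 225.3, 81.9]
ee_rot: [[0.999, 0.054, 0.001], [0.054, -0.999, 0.0], [0.001, -0.0, -1.0]]
force: [0.9, 0.7, 3.4]
opening: -0.002
finger_force: 1.4
clock: 6.75
tool_pos: [505.6, 225.3, 245.1]
ee_rot: [[0.999, 0.054, 0.003], [0.054, -0.999, 0.001], [0.003, -0.0, -1.0]]
force: [1.6, 1.4, -0.6]
opening: 0.589
finger_force: 0.0
t 6.75 pos [505.6 225.3 245.1] yaw 3.1 tilt [0.19 0.04] F [ 1.6  1.4 -0.6] open 0.589 delta tool cm [-6.830e+00  5.384e+01 -3.000e-02]
[[158.87525432 356.01282529]
 [150.65697157 332.28114306]
 [143.21796186 310.80637934]]
```

View pics/s3c.png

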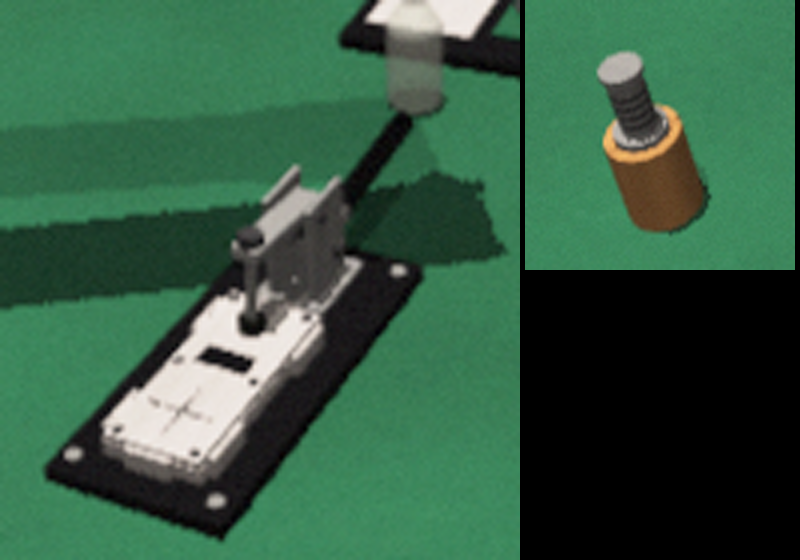

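The crop shows the handle down at (408,118), the arm level, and the pad on the cover. The punch stands in its holder, with its head at crop (620,68). I'll check the handle angle and travel above the punch.

```bash
python3 -c "
from h import *
o,ex,ey=np.load('fix.npy');p=load('s3')
for th in (1.25,1.35,1.45): print(th,proj(p,np.append(o+(105+145*np.sin(th))*ey,40+145*np.cos(th))), 'seen 317 199.5')"
python3 -m pendant '[{"travel":[-0.43,3.36,0],"rotation":[0,0,0]},{"travel":[-0.43,3.36,0],"rotation":[0,0,0]},{"travel":[-0.43,3.36,0],"rotation":[0,0,0]},{"travel":[-0.43,3.36,0],"rotation":[0,0,0]},{"travel":[-0.43,3.36,0],"rotation":[0,0,0]},{"travel":[-0.43,3.36,0],"rotation":[0,0,0]},{"travel":[-0.43,3.36,0],"rotation":[0,0,0]},{"travel":[-0.43,3.36,0],"rotation":[0,0,0]}]'
python3 -m pendant '[{"travel":[-0.43,3.36,0],"rotation":[0,0,0]},{"travel":[-0.43,3.36,0],"rotation":[0,0,0]},{"travel":[-0.43,3.36,0],"rotation":[0,0,0]},{"travel":[-0.43,3.36,0],"rotation":[0,0,0]},{"travel":[-0.43,3.36,0],"rotation":[0,0,0]},{"travel":[-0.43,3.36,0],"rotation":[0,0,0]},{"travel":[-0.43,3.36,0],"rotation":[0,0,0]},{"travel":[0,0,0],"rotation":[0,0,0]}]'
python3 -c "
from h import *
delta([466.5,-316,245])
im,p=snap('wrist','w3'); print(proj(p,[[466.5,-316,z] for z in (0,70,128)]))"
```

```text
1.25 [[314.14218925 190.82675155]] seen 317 199.5
1.35 [[314.83195527 194.4922665 ]] seen 317 199.5
1.45 [[315.29802115 198.43084305]] seen 317 199.5
clock: 7.6
tool_pos: [484.5, -47.0, 241.4]
ee_rot: [[0.999, 0.054, -0.001], [0.054, -0.999, -0.0], [-0.001, 0.0, -1.0]]
force: [0.5, -0.7, 0.4]
opening: 0.582
finger_force: 0.0
clock: 8.4
tool_pos: [465.7, -286.9, 240.7]
ee_rot: [[0.999, 0.047, -0.002], [0.047, -0.999, -0.001], [-0.002, 0.001, -1.0]]
force: [0.1, 0.1, 0.2]
opening: 0.587
finger_force: 0.0
t 8.4 pos [ 465.7 -286.9  240.7] yaw 2.7 tilt [-0.12 -0.04] F [0.1 0.1 0.2] open 0.587 delta tool cm [-0.05  2.91 -0.43]
[[345.19978357 199.47622078]
 [352.21428885 217.7897896 ]
 [360.97327223 240.71141983]]
```

View pics/w3.png

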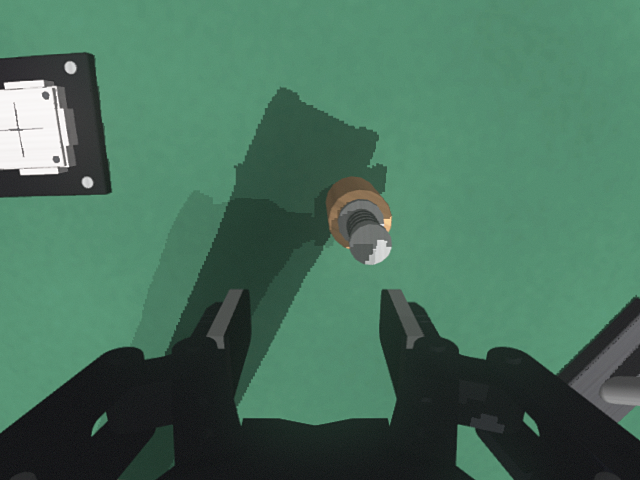

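Wrist picture: head centre about (370,243), rim about (360,220), cross at (17,129). Converting these next.

```bash
python3 -c "
from h import *
p=load('w3')
print(atz(p,(370,243),128),atz(p,(360,221),70),'mark',atz(p,(17,129),30)); t=load('top'); print(proj(t,[[466.5,-321,128],[466.5,-321,70]]))
im=cv2.imread('pics/w3.png'); cv2.imwrite('pics/w3c.png',cv2.resize(im[165:285,310:410],None,fx=5,fy=5,interpolation=cv2.INTER_CUBIC))"
```

```text
[ 465.31303393 -321.5735473   128.        ] [ 464.32546099 -321.97184418   70.        ] mark [520.11118593 -38.6641809   30.        ]
[[490.06021497 326.90980077]
 [483.35264932 325.84060975]]
```

View pics/w3c.png

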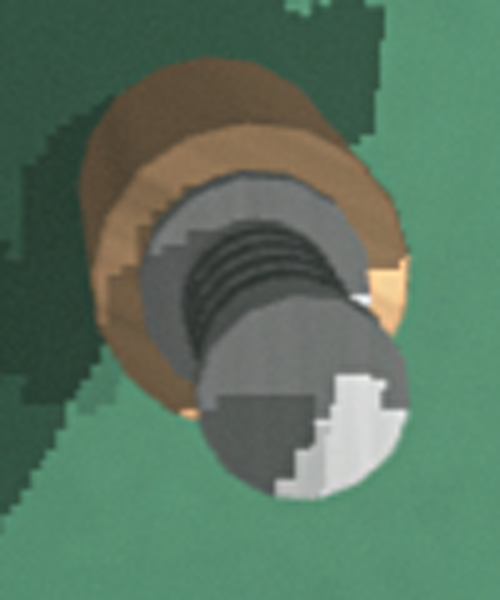

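The enlarged head centre (303,397) and rim centre (251,279) put the punch axis at about (465,-321.8). I'll centre over it and descend.

```bash
python3 -m pendant '[{"travel":[-0.12,1.75,0],"rotation":[0,0,0]},{"travel":[-0.12,1.74,0],"rotation":[0,0,0]},{"travel":[0,0,2.5],"rotation":[0,0,0]},{"travel":[0,0,2.5],"rotation":[0,0,0]},{"travel":[0,0,2],"rotation":[0,0,0]},{"travel":[0,0,1],"rotation":[0,0,0]},{"travel":[0,0,0],"rotation":[0,0,0]}]'
python3 -c "
from h import *
delta([465,-321.8,103])
im,p=snap('wrist','w4'); print(proj(p,[[465,-321.8,z] for z in (70,120,128)]))
print(atz(load('w3'),(370.5,244.3),128),atz(load('w3'),(360.2,220.8),70))"
```

```text
clock: 9.15
tool_pos: [466.7, -316.8, 160.6]
ee_rot: [[0.999, 0.054, -0.002], [0.054, -0.999, 0.001], [-0.002, -0.001, -1.0]]
force: [-0.1, 0.8, -0.0]
opening: 0.587
finger_force: 0.0
t 9.15 pos [ 466.7 -316.8  160.6] yaw 3.1 tilt [-0.11  0.07] F [-0.1  0.8 -0. ] open 0.587 delta tool cm [-0.18  0.5   5.76]
[[321.86054705 254.98614438]
 [323.72930308 292.9504624 ]
 [324.12745967 301.05904722]]
[ 464.50612076 -321.94750471  128.        ] [ 464.4855134  -322.10866242   70.        ]
```

View pics/w4.png

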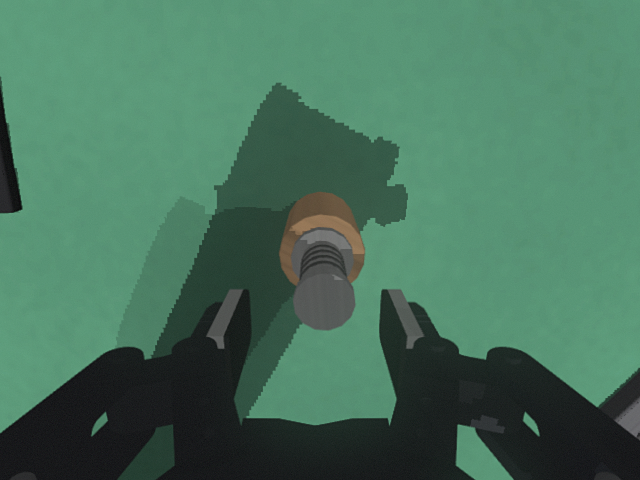

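Head seen at (324,300) against (324,301) predicted, so I'll descend and grip.

```bash
python3 -m pendant '[{"travel":[-0.18,0.5,0],"rotation":[0,0,0]},{"travel":[0,0,2],"rotation":[0,0,0]},{"travel":[0,0,2],"rotation":[0,0,0]},{"travel":[0,0,1.3],"rotation":[0,0,0]},{"travel":[0,0,0.4],"rotation":[0,0,0]},{"travel":[0,0,0],"rotation":[0,0,0]}]'
python3 -c "
from h import *
delta([464.7,-322,103])"
```

```text
clock: 9.8
tool_pos: [465.9, -322.1, 105.1]
ee_rot: [[0.999, 0.054, 0.0], [0.054, -0.999, -0.0], [0.0, 0.0, -1.0]]
force: [-0.3, 0.0, 0.2]
opening: 0.583
finger_force: 0.0
t 9.8 pos [ 465.9 -322.1  105.1] yaw 3.1 tilt [ 0. -0.] F [-0.3  0.   0.2] open 0.583 delta tool cm [-0.11 -0.01  0.21]
```

```bash
python3 -m pendant '[{"travel":[-0.1,0,0.2],"rotation":[0,0,0]},{"travel":[0,0,0],"rotation":[0,0,0]},{"travel":[0,0,0],"rotation":[0,0,0]},{"travel":[0,0,0],"rotation":[0,0,0]},{"travel":[0,0,0],"rotation":[0,0,0]},{"travel":[0,0,0],"rotation":[0,0,0]},{"travel":[0,0,0],"rotation":[0,0,0]}]' 1.8 60
python3 -c "
from h import *
delta([464.7,-322,103])"
```

```text
clock: 10.5
tool_pos: [465.0, -322.2, 103.5]
ee_rot: [[0.999, 0.054, 0.001], [0.054, -0.999, -0.001], [0.001, 0.001, -1.0]]
force: [-2.1, 1.4, 6.0]
opening: 0.247
finger_force: 58.6
t 10.5 pos [ 465.  -322.2  103.5] yaw 3.09 tilt [ 0.04 -0.04] F [-2.1  1.4  6. ] open 0.247 delta tool cm [-0.03 -0.02  0.05]
```

```bash
python3 -m pendant '[{"travel":[0,0,-1],"rotation":[0,0,0]},{"travel":[0,0,-2],"rotation":[0,0,0]},{"travel":[0,0,-2.5],"rotation":[0,0,0]},{"travel":[0,0,-2.5],"rotation":[0,0,0]},{"travel":[0,0,-2.5],"rotation":[0,0,0]},{"travel":[0,0,-1.5],"rotation":[0,0,0]},{"travel":[0,0,0],"rotation":[0,0,0]},{"travel":[0,0,0],"rotation":[0,0,0]}]'
python3 -c "
from h import *
o,ex,ey=np.load('fix.npy')
snap('wrist','w5'); snap('scene','s5')
delta(np.append(o-60*ey,220))"
```

```text
clock: 11.3
tool_pos: [464.4, -321.8, 221.9]
ee_rot: [[0.999, 0.054, -0.001], [0.054, -0.999, 0.0], [-0.001, -0.0, -1.0]]
force: [-0.3, -0.5, -3.8]
opening: 0.247
finger_force: 58.8
t 11.4 pos [ 464.1 -321.6  221.2] yaw 3.1 tilt [-0.11  0.08] F [-1.2 -0.5 -3. ] open 0.242 delta tool cm [  7.16 -28.1    0.15]
```

```bash
python3 -m pendant '[{"travel":[0.72,-2.81,0],"rotation":[0,0,0]},{"travel":[0.72,-2.81,0],"rotation":[0,0,0]},{"travel":[0.72,-2.81,0],"rotation":[0,0,0]},{"travel":[0.72,-2.81,0],"rotation":[0,0,0]},{"travel":[0.72,-2.81,0],"rotation":[0,0,0]},{"travel":[0.72,-2.81,0],"rotation":[0,0,0]},{"travel":[0.72,-2.81,0],"rotation":[0,0,0]},{"travel":[0.72,-2.81,0],"rotation":[0,0,0]}]'
python3 -m pendant '[{"travel":[0.7,-2.81,0],"rotation":[0,0,0]},{"travel":[0.7,-2.81,0],"rotation":[0,0,0]},{"travel":[0,0,2],"rotation":[0,0,0]},{"travel":[0,0,2],"rotation":[0,0,0]},{"travel":[0,0,1.5],"rotation":[0,0,0]},{"travel":[0,0,1],"rotation":[0,0,0]},{"travel":[0,0,0],"rotation":[0,0,0]},{"travel":[0,0,0],"rotation":[0,0,0]}]'
python3 -c "
from h import *
o,ex,ey=np.load('fix.npy'); s=status.get_state()
delta(np.append(o-60*ey,150))
im,p=snap('wrist','w6'); im2,q=snap('scene','s6'); im3,t=snap('top','t6')
T=s['tool_pos']+np.array([0,0,-88.5]); H=s['tool_pos']+np.array([0,0,24.5]); m=np.append(o-60*ey,30)
print('wrist tip,mark,head',proj(p,[T,m,H]).round(1),'scene',proj(q,[T,m,H]).round(1))
a=cv2.resize(im[100:400,200:440],(480,600),interpolation=cv2.INTER_CUBIC)
u,v=proj(q,[T])[0].astype(int); b=cv2.resize(im2[v-55:v+45,u-26:u+27],(318,600),interpolation=cv2.INTER_CUBIC); print('scene crop origin',u-26,v-55)
cv2.imwrite('pics/c6.png',np.hstack([a,b])[:,:,::-1])"
```

```text
clock: 12.2
tool_pos: [509.7, -93.2, 221.6]
ee_rot: [[0.999, 0.054, -0.002], [0.054, -0.999, 0.0], [-0.002, -0.001, -1.0]]
force: [0.1, -0.4, -2.5]
opening: 0.248
finger_force: 58.9
clock: 13.0
tool_pos: [521.3, -37.6, 158.1]
ee_rot: [[0.999, 0.054, 0.0], [0.054, -0.999, 0.0], [0.0, -0.0, -1.0]]
force: [0.1, -0.7, -3.0]
opening: 0.245
finger_force: 59.1
t 13.0 pos [521.3 -37.6 158.1] yaw 3.08 tilt [0.02 0.  ] F [ 0.1 -0.7 -3. ] open 0.245 delta tool cm [-0.08 -0.05  0.81]
wrist tip,mark,head [[312.7 253.1]
 [312.2 234.5]
 [310.9 384.8]] scene [[258.1 258.8]
 [259.5 271.6]
 [253.3 218.1]]
scene crop origin 232 203
```

View pics/c6.png

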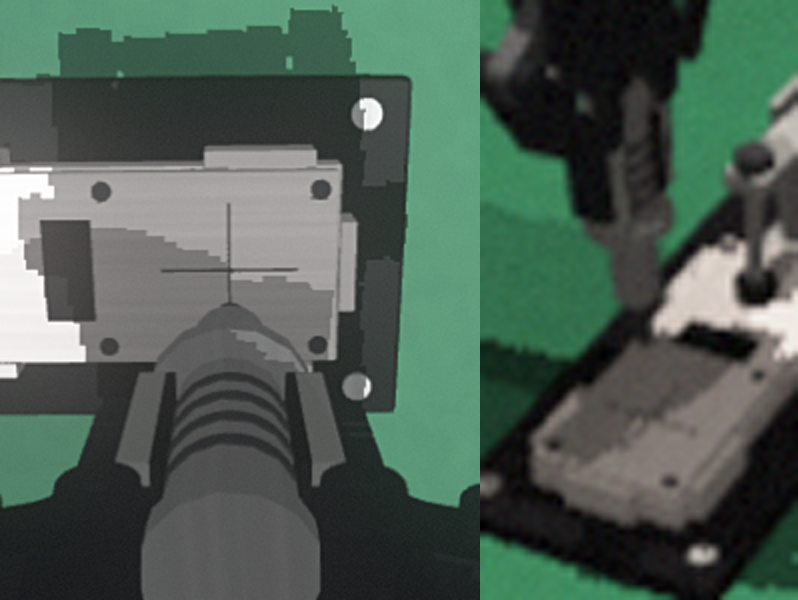

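The wrist half shows the cross at crop (229,270), pixel (314.5,235), and the nose apex at crop (230,303). The punch looks upright and lines up sideways. I'll check the fore-aft direction with the outline of the nose and barrel.

```bash
python3 -c "
from h import *
p=load('w6'); T=np.array([521.3,-37.6,158.1-88.5])
for n,r,z in [('tip',2,0),('nose',4,8),('nosetop',4,20),('barrelbot',9,20),('barreltop',9,55),('collarbot',17,55),('collartop',17,61),('headtop',13,113)]:
    a=np.linspace(0,2*np.pi,73); q=proj(p,T+np.c_[r*np.cos(a),r*np.sin(a),a*0+z]); q=(q-[200,100])*2
    print(n,'u',q[:,0].min().round(),q[:,0].max().round(),'v',q[:,1].min().round(),q[:,1].max().round())
for z in (25,30,35): print(z,atz(p,(314.5,235),z).round(1))
im=cv2.imread('pics/w6.png',0).astype(int); print(im[230:275,315])
for v in (252,254,256,258,262): print(v,im[v,295:335])
"
```

```text
tip u 218.0 233.0 v 299.0 313.0
nose u 210.0 241.0 v 302.0 330.0
nosetop u 209.0 241.0 v 317.0 347.0
barrelbot u 189.0 261.0 v 298.0 366.0
barreltop u 181.0 268.0 v 351.0 431.0
collarbot u 142.0 307.0 v 314.0 465.0
collartop u 139.0 310.0 v 324.0 480.0
headtop u 127.0 316.0 v 487.0 645.0
25 [518.7 -38.7  25. ]
30 [520.2 -38.6  30. ]
35 [521.6 -38.5  35. ]
[135 138 139 137  80  63 108 141 138 136 106 104 104 102 103 105 104 103
  91  90  89  66  63  86  88  86  83  86  86  86  88  89  86  87  94 115
  94  93  93  92  94  92  91  92  91]
252 [118 118 119 119 118 117 119 121 118 120 119 119 120 119 119  98  72  62
  62  63  63  61  60  67  93 112 119 119 120 117 119 118 117 119 118 120
 120 119 119 119]
254 [120 119 120 122 121 121 121 122 120 122 119 109 101  93  90  88  89  87
  87  87  88  89  87  85  85  85  88  92 107 117 123 120 122 119 119 120
 120 121 121 118]
256 [120 119 120 118 120 120 119 120 108  93  85  83  86  88  88  90  88  87
  87  85  83  84  86  86  87  85  86  87  84  85  86  96 115 120 119 117
 119 119 119 118]
258 [116 115 116 116 116 116 105  90  87  86  86  87  86  89  87  88  89  87
  86  84  86  85  84  86  84  84  86  88  86  88  87  85  87  95 110 115
 114 115 115 114]
262 [117 117 117 103  88  85  83  84  85  86  86  88  87  88  86  84  84  85
  88  86  86  87  87  89  88  88  90  87  87  90  87  91  87  90  89  90
 104 113 115 118]
```

```bash
python3 -c "
from h import *
im=cv2.imread('pics/w6.png',0).astype(int)
for v in range(243,256): print(v,im[v,303:327])
"
```

```text
243 [120 120 120 121 120 120 118 120 121 121 109  79 102 122 120 120 118 119
 120 119 121 119 121 120]
244 [119 121 120 121 118 121 119 120 121 122 109  79 103 123 121 118 120 120
 121 120 120 120 120 118]
245 [120 120 121 123 121 120 122 122 121 122 110  80 105 123 121 119 122 121
 121 122 122 120 120 122]
246 [121 121 122 120 121 122 122 121 120 123 121  86 104 120 124 125 121 123
 122 121 122 123 122 121]
247 [121 121 121 120 119 120 121 121 122 123 122  89 103 121 124 121 123 121
 123 122 122 121 124 122]
248 [121 121 120 122 120 120 121 121 121 120 122  87  91 115 122 122 121 122
 121 119 121 120 121 121]
249 [120 121 119 119 120 120 118 118 122 120 123  87  90 116 121 120 119 121
 121 120 121 120 119 120]
250 [117 118 119 118 119 118 119 119 119 120 117  86  89 112 120 119 119 118
 118 120 118 119 118 118]
251 [116 118 117 117 118 120 120 118 115  96  85  64  66  90  99 110 117 118
 119 119 117 118 118 117]
252 [118 120 119 119 120 119 119  98  72  62  62  63  63  61  60  67  93 112
 119 119 120 117 119 118]
253 [121 122 121 120 120 118 108  89  84  84  86  87  86  84  86  83  80  87
 107 115 120 120 121 120]
254 [120 122 119 109 101  93  90  88  89  87  87  87  88  89  87  85  85  85
  88  92 107 117 123 120]
255 [121 109  93  85  85  85  87  87  88  85  85  85  86  88  87  85  86  84
  85  87  87  98 113 119]
```

```bash
python3 -c "
from h import *
p=load('w6'); im=cv2.imread('pics/w6.png',0).astype(int)
for v in range(256,290,3): print(v,'L',im[v,266:314:2],'R',im[v,315:363:2])
print()
for v in (341,343,345,347,349,351): print(v,im[v,300:330:3])
for v in (370,385,400,415): print(v,im[v,256:290:2],im[v,340:374:2])
print(im[335:362,315], K(p)[0,0], (p['R']@np.array([521.3,-37.6,182.6])+p['t'])[2])
"
```

```text
256 L [121 121 122 120 122 121 119 122 120 120 121 121 120 120 120 119 118 120
 120  93  83  88  90  87] R [ 83  86  87  86  84  86 115 119 119 119 117 119 120 119 120 118 119 119
 118 117 120 120 116 118]
259 L [118 116 118 120 118 118 117 117 115 118 116 116 115 115 115 115 118 105
  85  85  87  89  87  86] R [ 86  85  84  86  87  86  83 100 115 113 116 115 115 114 114 115 118 115
 114 115 116 116 115 116]
262 L [119 119 118 119 119 121 118 117 117 118 117 115 116 118 116 117 103  85
  84  86  88  88  84  85] R [ 86  87  88  90  87  87  87  89 104 115 116 115 118 115 117 118 115 118
 118 115 118 118 116 117]
265 L [120 119 119 118 118 118 119 119 118 116 116 118 118  95  85  85  87  84
  86  85  94  99  96  94] R [115 123 117 113 108 100 102  87  85  88  89 113 119 118 118 119 119 119
 118 119 120 118 121 119]
268 L [119 116 116 117 116 115 117 115 115 114 117 104  84  83  84  85  94  96
  96  96  98  98  93  93] R [ 93  92 123 123 126 124 125 126 126 105  87  85  85  93 115 117 119 116
 117 120 114  70  59  92]
271 L [118 117 114 116 114 114 117 115 116 114  90  85  91  95  94  95
[... 1372 characters left out ...]
5 [79 80 80 80 77 78 79 78 78 78]
347 [78 82 90 90 85 86 87 85 83 83]
349 [86 91 91 89 89 88 88 89 88 88]
351 [89 91 91 90 88 85 89 88 87 87]
370 [29 30 28 35 31 27 31 36 85 90 90 88 89 89 87 88 87] [89 89 90 88 87 87 89 88 91 87 32 31 31 33 30 33 32]
385 [31 33 31 33 31 32 30 56 91 92 91 90 90 88 90 87 88] [92 90 89 88 86 87 88 87 88 91 45 36 31 31 35 34 34]
400 [28 30 30 31 27 31 31 28 88 91 90 91 90 90 89 90 88] [90 86 90 89 87 87 88 88 90 33 29 28 32 28 33 31 27]
415 [25 31 25 29 27 27 27 27 27 57 58 58 59 76 79 87 88] [88 89 85 76 75 77 74 74 69 30 31 27 27 31 30 27 31]
[76 77 77 80 78 79 78 79 76 79 78 82 86 86 88 90 85 86 88 89 87 87 87 87
 88 87 88] 400.070939788604 108.9969175429984
```

The punch hangs upright within about 0.3° and sits within about 0.5 mm of the cross at the nominal height. I'll descend to just above the metal, then feel for it.

```bash
python3 -m pendant '[{"travel":[-0.05,0,1],"rotation":[0,0,0]},{"travel":[0,0,1],"rotation":[0,0,0]},{"travel":[0,0,0.7],"rotation":[0,0,0]},{"travel":[0,0,0.3],"rotation":[0,0,0]},{"travel":[0,0,0],"rotation":[0,0,0]},{"travel":[0,0,0],"rotation":[0,0,0]}]'
python3 -c "
from h import *
o,ex,ey=np.load('fix.npy')
delta(np.append(o-60*ey,127))"
```

```text
clock: 13.75
tool_pos: [520.7, -37.4, 127.9]
ee_rot: [[0.999, 0.054, 0.0], [0.054, -0.999, 0.0], [0.0, -0.0, -1.0]]
force: [-0.5, 0.3, -1.7]
opening: 0.249
finger_force: 59.1
t 13.75 pos [520.7 -37.4 127.9] yaw 3.1 tilt [0.01 0.  ] F [-0.5  0.3 -1.7] open 0.249 delta tool cm [-0.03 -0.03  0.09]
```

```bash
for i in 1; do python3 -m pendant '[{"travel":[0,0,0.2],"rotation":[0,0,0]},{"travel":[0,0,0],"rotation":[0,0,0]},{"travel":[0,0,0],"rotation":[0,0,0]}]' | grep -E 'force: \[|pos'; python3 -m pendant '[{"travel":[0,0,0.2],"rotation":[0,0,0]},{"travel":[0,0,0],"rotation":[0,0,0]},{"travel":[0,0,0],"rotation":[0,0,0]}]'| grep -E 'force: \[|pos';  done
```

```text
tool_pos: [520.6, -37.5, 125.9]
force: [-0.2, -1.0, -3.3]
tool_pos: [520.5, -37.5, 123.8]
force: [0.8, -0.1, -2.6]
```

```bash
python3 -m pendant '[{"travel":[0,0,0.15],"rotation":[0,0,0]},{"travel":[0,0,0],"rotation":[0,0,0]},{"travel":[0,0,0],"rotation":[0,0,0]}]' | grep -E 'force: \[|pos'; python3 -m pendant '[{"travel":[0,0,0.15],"rotation":[0,0,0]},{"travel":[0,0,0],"rotation":[0,0,0]},{"travel":[0,0,0],"rotation":[0,0,0]}]'| grep -E 'force: \[|pos'
```

```text
tool_pos: [520.6, -37.5, 122.3]
force: [-0.9, 0.0, -3.6]
tool_pos: [520.6, -37.6, 120.8]
force: [-0.4, -0.3, -2.6]
```

```bash
python3 -m pendant '[{"travel":[0,0,0.15],"rotation":[0,0,0]},{"travel":[0,0,0],"rotation":[0,0,0]},{"travel":[0,0,0],"rotation":[0,0,0]}]'| grep -E 'force: \[|pos'
```

```text
tool_pos: [520.5, -37.5, 119.2]
force: [-0.3, -0.7, -2.0]
```

```bash
python3 -m pendant '[{"travel":[0,0,0.15],"rotation":[0,0,0]},{"travel":[0,0,0],"rotation":[0,0,0]},{"travel":[0,0,0],"rotation":[0,0,0]}]' | grep -E 'force: \[|pos'
```

```text
tool_pos: [520.5, -37.5, 117.8]
force: [0.4, -0.3, -3.0]
```

```bash
python3 -m pendant '[{"travel":[0,0,0.15],"rotation":[0,0,0]},{"travel":[0,0,0],"rotation":[0,0,0]},{"travel":[0,0,0],"rotation":[0,0,0]}]' | grep -E 'force: \[|pos'
```

```text
tool_pos: [520.7, -37.5, 116.5]
force: [-0.1, 0.4, -0.2]
```

```bash
python3 -m pendant '[{"travel":[0,0,0.1],"rotation":[0,0,0]},{"travel":[0,0,0],"rotation":[0,0,0]},{"travel":[0,0,0],"rotation":[0,0,0]}]' | grep -E 'force: \[|pos'; python3 -c "
from h import *
for i in range(5):
  imaging.camera('top'); s=status.get_state(); print(s['force'].round(1),s['tool_pos'].round(1))"
```

```text
tool_pos: [520.8, -37.5, 115.6]
force: [-0.7, 0.2, 2.1]
[-0.8  0.7  1.9] [520.8 -37.5 115.5]
[-0.1 -0.5  1.6] [520.8 -37.5 115.5]
[-0.7  0.8  2.1] [520.8 -37.6 115.5]
[ 0.1 -1.   2.4] [520.8 -37.5 115.5]
[-0.3 -0.7  2.1] [520.7 -37.5 115.5]
```

Contact is at about 4.8 N, with the metal at about z = 28. I'll push 1.5 mm more and hold.

```bash
python3 -m pendant '[{"travel":[0,0,0.1],"rotation":[0,0,0]},{"travel":[0,0,0.05],"rotation":[0,0,0]},{"travel":[0,0,0],"rotation":[0,0,0]},{"travel":[0,0,0],"rotation":[0,0,0]}]' | grep -E 'force: \[|pos'; python3 -c "
from h import *
a=[]
for i in range(6):
  imaging.camera('top'); s=status.get_state(); a.append(s['force'])
print(np.mean(a,0).round(2),s['tool_pos'].round(1))"
```

```text
tool_pos: [520.9, -37.5, 114.2]
force: [-1.6, 0.7, 6.6]
[-1.08 -0.1   6.65] [520.8 -37.5 114.2]
```

```bash
python3 -m pendant '[{"travel":[0,0,0.04],"rotation":[0,0,0]},{"travel":[0,0,0],"rotation":[0,0,0]},{"travel":[0,0,0],"rotation":[0,0,0]},{"travel":[0,0,0],"rotation":[0,0,0]},{"travel":[0,0,0],"rotation":[0,0,0]},{"travel":[0,0,0],"rotation":[0,0,0]},{"travel":[0,0,0],"rotation":[0,0,0]},{"travel":[0,0,0],"rotation":[0,0,0]}]' | grep -E 'force: \[|pos'; python3 -c "
from h import *
a=[]
for i in range(6):
  imaging.camera('top'); s=status.get_state(); a.append(s['force'])
print(np.mean(a,0).round(2),s['tool_pos'].round(1),s['clock'])"
```

```text
tool_pos: [520.9, -37.5, 113.9]
force: [-0.4, 0.4, 7.7]
[-1.4  -0.12  7.37] [520.9 -37.5 113.9] 18.2
```

The nose has pressed with about 10.3 N for more than a second. I'll lift straight off and look at the result numerically.

```bash
python3 -m pendant '[{"travel":[0,0,-0.5],"rotation":[0,0,0]},{"travel":[0,0,-1],"rotation":[0,0,0]},{"travel":[0,0,-2.5],"rotation":[0,0,0]},{"travel":[0,0,-2.5],"rotation":[0,0,0]},{"travel":[0,0,-2.5],"rotation":[0,0,0]},{"travel":[0,0,-1.8],"rotation":[0,0,0]},{"travel":[0,0,0],"rotation":[0,0,0]},{"travel":[0,0,0],"rotation":[0,0,0]}]'
python3 -c "
from h import *
delta([464.8,-322,220])
im,p=snap('wrist','w7'); g=cv2.cvtColor(im,cv2.COLOR_RGB2GRAY).astype(int); s=status.get_state()
print(proj(p,[s['tool_pos']+[0,0,24.5]]))
for v in (370,385,400): print(v,g[v,262:280:2],g[v,350:366:2])
print(g[338:355,315])"
```

```text
clock: 19.0
tool_pos: [520.2, -37.6, 220.9]
ee_rot: [[0.999, 0.054, -0.0], [0.054, -0.999, -0.0], [-0.0, 0.0, -1.0]]
force: [-0.1, -0.2, -3.3]
opening: 0.244
finger_force: 59.1
t 19.0 pos [520.2 -37.6 220.9] yaw 3.09 tilt [-0.03 -0.01] F [-0.1 -0.2 -3.3] open 0.244 delta tool cm [-7.06 28.1   0.1 ]
[[310.91771097 384.44591837]]
370 [31 33 31 30 33 84 89 90 89] [86 88 87 88 84 36 27 33]
385 [33 28 30 27 55 90 90 89 87] [87 87 88 90 90 46 30 32]
400 [31 32 29 31 28 88 90 89 87] [86 89 87 89 34 30 31 34]
[77 78 77 77 77 74 77 79 81 83 89 87 84 87 88 88 86]
```

The punch hasn't slipped in the grip, so I'm returning to the holder.

```bash
python3 -m pendant '[{"travel":[-0.71,2.81,0],"rotation":[0,0,0]},{"travel":[-0.71,2.81,0],"rotation":[0,0,0]},{"travel":[-0.71,2.81,0],"rotation":[0,0,0]},{"travel":[-0.71,2.81,0],"rotation":[0,0,0]},{"travel":[-0.71,2.81,0],"rotation":[0,0,0]},{"travel":[-0.71,2.81,0],"rotation":[0,0,0]},{"travel":[-0.71,2.81,0],"rotation":[0,0,0]},{"travel":[-0.71,2.81,0],"rotation":[0,0,0]}]' | grep pos
python3 -m pendant '[{"travel":[-0.7,2.81,0],"rotation":[0,0,0]},{"travel":[-0.7,2.81,0],"rotation":[0,0,0]},{"travel":[0,0,2],"rotation":[0,0,0]},{"travel":[0,0,1.5],"rotation":[0,0,0]},{"travel":[0,0,0],"rotation":[0,0,0]},{"travel":[0,0,0],"rotation":[0,0,0]}]' | grep pos
python3 -c "
from h import *
delta([464.8,-322,167])"
```

```text
tool_pos: [475.0, -265.9, 219.8]
tool_pos: [465.1, -320.8, 185.9]
t 20.45 pos [ 465.1 -320.8  185.9] yaw 3.18 tilt [-0.06  0.07] F [ 0.2  0.9 -2.6] open 0.245 delta tool cm [-0.04  0.12  1.89]
```

```bash
python3 -m pendant '[{"travel":[-0.04,0.12,0.8],"rotation":[0,0,0]},{"travel":[0,0,1],"rotation":[0,0,0]},{"travel":[0,0,1],"rotation":[0,0,0]},{"travel":[0,0,0.7],"rotation":[0,0,0]},{"travel":[0,0,0],"rotation":[0,0,0]}]'
python3 -c "
from h import *
delta([464.8,-322,106])"
```

```text
clock: 20.95
tool_pos: [464.1, -322.7, 150.0]
ee_rot: [[0.999, 0.054, -0.002], [0.054, -0.999, 0.001], [-0.002, -0.001, -1.0]]
force: [-0.3, 0.7, -2.5]
opening: 0.248
finger_force: 59.2
t 20.95 pos [ 464.1 -322.7  150. ] yaw 3.1 tilt [-0.1   0.07] F [-0.3  0.7 -2.5] open 0.248 delta tool cm [ 0.08 -0.07  4.4 ]
```

Nose is inside the hole with no contact force. Lowering further.

```bash
python3 -m pendant '[{"travel":[0.04,-0.05,0.8],"rotation":[0,0,0]},{"travel":[0,0,0.8],"rotation":[0,0,0]},{"travel":[0,0,0.8],"rotation":[0,0,0]},{"travel":[0,0,0],"rotation":[0,0,0]}]'| grep -E 'force: \[|pos'
python3 -m pendant '[{"travel":[0,0,0.7],"rotation":[0,0,0]},{"travel":[0,0,0.7],"rotation":[0,0,0]},{"travel":[0,0,0.4],"rotation":[0,0,0]},{"travel":[0,0,0],"rotation":[0,0,0]}]'| grep -E 'force: \[|pos'
```

```text
tool_pos: [464.4, -322.2, 126.0]
force: [-0.2, 0.1, -1.8]
tool_pos: [464.7, -322.4, 108.6]
force: [-0.4, 0.9, -2.0]
```

```bash
python3 -m pendant '[{"travel":[0,0,0.15],"rotation":[0,0,0]},{"travel":[0,0,0],"rotation":[0,0,0]}]'| grep -E 'force: \[|pos'
```

```text
tool_pos: [465.2, -322.7, 108.0]
force: [0.3, -0.4, -3.7]
```

```bash
python3 -m pendant '[{"travel":[0,0,0.2],"rotation":[0,0,0]},{"travel":[0,0,0.1],"rotation":[0,0,0]},{"travel":[0,0,0],"rotation":[0,0,0]}]'| grep -E 'force: \[|pos'
python3 -m pendant '[{"travel":[0,0,0.06],"rotation":[0,0,0]},{"travel":[0,0,0],"rotation":[0,0,0]}]'| grep -E 'force: \[|pos'
```

```text
tool_pos: [465.0, -322.6, 104.8]
force: [0.6, -0.2, -3.1]
tool_pos: [465.1, -322.7, 104.3]
force: [-0.4, -0.4, -2.2]
```

```bash
python3 -m pendant '[{"travel":[0,0,0.06],"rotation":[0,0,0]},{"travel":[0,0,0],"rotation":[0,0,0]}]'| grep -E 'force: \[|pos'
python3 -m pendant '[{"travel":[0,0,0.04],"rotation":[0,0,0]},{"travel":[0,0,0],"rotation":[0,0,0]}]'| grep -E 'force: \[|pos'
```

```text
tool_pos: [465.1, -322.6, 103.7]
force: [0.1, 0.3, -2.0]
tool_pos: [465.1, -322.7, 103.6]
force: [-1.6, 1.3, 0.8]
```

Collar is on the rim. Opening the fingers and lifting clear.

```bash
python3 -m pendant '[{"travel":[0,0,0],"rotation":[0,0,0]},{"travel":[0,0,0],"rotation":[0,0,0]},{"travel":[0,0,0],"rotation":[0,0,0]},{"travel":[0,0,0],"rotation":[0,0,0]},{"travel":[0,0,0],"rotation":[0,0,0]},{"travel":[0,0,0],"rotation":[0,0,0]}]' 5.5
python3 -m pendant '[{"travel":[0,0,-0.5],"rotation":[0,0,0]},{"travel":[0,0,-2],"rotation":[0,0,0]},{"travel":[0,0,-3],"rotation":[0,0,0]},{"travel":[0,0,-3],"rotation":[0,0,0]},{"travel":[0,0,-3],"rotation":[0,0,0]},{"travel":[0,0,-2],"rotation":[0,0,0]},{"travel":[0,0,0],"rotation":[0,0,0]},{"travel":[0,0,0],"rotation":[0,0,0]}]'
python3 -c "
from h import *
im,p=snap('scene','s8'); b=cv2.imread('pics/s3.png')[:,:,::-1]
d=np.abs(im.astype(int)-b).max(2)
for n,(r0,r1,c0,c1) in dict(punch=(300,370,128,175),handle=(190,225,295,330),pad=(225,265,265,300),bottle=(160,200,305,330),driver=(315,360,285,360)).items(): print(n,(d[r0:r1,c0:c1]>40).sum())
# correlate punch head/collar patch shift
g=lambda x:cv2.cvtColor(np.ascontiguousarray(x),cv2.COLOR_RGB2GRAY)
r=cv2.matchTemplate(g(im)[290:385,115:185],g(b)[303:345,130:170],cv2.TM_CCOEFF_NORMED); print(cv2.minMaxLoc(r),'exp',(15,13))"
```

```text
clock: 23.45
tool_pos: [465.1, -322.6, 103.3]
ee_rot: [[0.999, 0.054, 0.0], [0.054, -0.999, -0.0], [0.0, 0.0, -1.0]]
force: [-0.9, 0.3, -0.3]
opening: 0.645
finger_force: 0.0
clock: 24.25
tool_pos: [465.1, -322.6, 238.4]
ee_rot: [[0.999, 0.054, 0.0], [0.054, -0.999, -0.0], [0.0, 0.0, -1.0]]
force: [-0.3, -0.4, -0.8]
opening: 0.644
finger_force: 0.0
punch 1858
handle 199
pad 130
bottle 0
driver 0
(-0.39995309710502625, 0.347486674785614, (11, 3), (15, 14)) exp (15, 13)
```

The arm's shadow spoils this comparison, so I'll step aside and compare again.

```bash
python3 -m pendant '[{"travel":[-3,3,0],"rotation":[0,0,0]},{"travel":[-3,3,0],"rotation":[0,0,0]},{"travel":[-3,3,0],"rotation":[0,0,0]},{"travel":[-3,3,0],"rotation":[0,0,0]},{"travel":[-3,3,0],"rotation":[0,0,0]},{"travel":[-3,3,0],"rotation":[0,0,0]},{"travel":[-3,3,0],"rotation":[0,0,0]},{"travel":[0,0,0],"rotation":[0,0,0]}]' | grep -E 'clock|pos'
python3 -c "
from h import *
im,p=snap('scene','s9'); snap('wrist','w9')
g=lambda x:cv2.cvtColor(np.ascontiguousarray(x),cv2.COLOR_BGR2GRAY)
I=g(cv2.imread('pics/s9.png'));A=g(cv2.imread('pics/scene.png'));B=g(cv2.imread('pics/s3.png'))
def m(ref,u,v,w,h):
    r=cv2.matchTemplate(I[v-8:v+h+8,u-8:u+w+8],ref[v:v+h,u:u+w],cv2.TM_CCOEFF_NORMED); _,s,_,l=cv2.minMaxLoc(r); return round(s,3),(l[0]-8,l[1]-8)
print('punch',m(A,130,303,42,66),'handle',m(B,296,192,30,32),'pad',m(B,265,222,30,36),'bottle',m(A,308,160,22,40),'driver',m(A,285,315,75,45),'battery',m(A,352,240,52,62))
P=[[465,-322,128]]; print(proj(p,P))"
```

```text
clock: 25.1
tool_pos: [260.1, -547.6, 236.3]
punch (0.934, (0, 0)) handle (0.814, (0, 0)) pad (0.961, (0, 0)) bottle (0.996, (0, 0)) driver (0.991, (0, 0)) battery (0.999, (0, 0))
[[140.13383218 312.64882507]]
```

Everything matches with zero pixel shift: the punch is back in its holder, the handle and pad are still down, and the bystanders haven't moved. Handing in.

```bash
python3 -c "
from rig import manip
print(manip.hand_in())"
```

```text
the job is handed in; nothing more can be done
None
```

I locked the clamp, pressed the cross with about 10 N for over a second, lifted the punch straight off, stood it back in its holder and handed the job in at about 25 s. The bystanders are where they were, and the hand-in returned no verdict.

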